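# Seat the tube rack on the mixer and snap its clamp shut

## Task

Secure the navy tube rack on the bench mixer for shaking. Push the rack along its guides until it is fully home against the end stop; then push the red clamp lever outward, away from the rack, past its dead point so that it snaps down into lock and the clamp's pad holds the rack. Only push: do not lift or tip the rack, leave the other things on the bench where they stand, and finish clear of everything.

Things in the scene. Friction and masses are not known exactly. Their poses are not given: they have to be found in the camera images.
- mixer: Grey bench mixer with an aluminium deck, fixed; origin on the bench under the middle line of the rack's track. Own axes: x along the track from its open end to the end stop, y from the track towards the clamp, z up. It covers x -118 to 118, y -83 to 133 mm; deck at z = 75 mm. Two guides, 14 mm high, at y = -37 and +37 mm (inner faces), x = -80 to 95 mm.
- stop_face (a point): Middle of the end stop's face, at deck level: a steel bar across the track, 24 mm high, 86 mm wide, at mixer x = 95, y = 0, z = 75 mm. The rack's far end is home when it touches this face.
- rack_center (a point): Centre of the navy tube rack, a block 110 x 68 x 45 mm (x, y, z, axes as the mixer's), loose, 0.2 to 0.45 kg (1 to 6 N to slide it), on the deck between the guides, 25 to 65 mm short of home. White tube caps stand 8 mm above its top, but for a blank ledge on the clamp's side. Home, its centre is at mixer x = 40, y = 0, z = 97.5 mm.
- rack: The same navy tube rack; origin at the centre of its underside (22.5 mm below its centre).
- clamp_lever (a joint): Angle of the red lever about the mixer's x: 0 open (leans 15 degrees from upright towards the rack, held by a spring), 0.87 dead point (35 degrees past upright, away from the rack), 1.66 locked (80 degrees past upright, along the mixer's +y). The spring resists by 0.43 N m at 0 (about 4 N at the tip, plus damping), falling to nothing at the dead point, then drives it into lock.
- lever_tip (a point): Free end of the red lever, on its middle line, 120 mm from the pivot. The red grip, 18 mm wide (along mixer x) and 14 mm thick, is the outer 80 mm of the lever. Open, the tip is at mixer x = 40, y = 74, z = 261 mm, and its rack side is free to reach from above.
- lever_pivot (a point): Pivot of the lever, in the clamp's middle plane: mixer x = 40, y = 105, z = 145 mm. It sits between two steel cheeks (mixer x 22 to 58, y 70 to 126, up to z = 153 mm).
- clamp_pad: Sprung rubber pad, 16 mm across, under the end of the steel clamp arm; origin on the arm's end, 20 mm above the pad's face. Open, the arm stands 55 degrees up on the rack's side of the lever, its top 190 mm above the bench. Locking the lever swings it down by a linkage and presses the pad on the rack's ledge with about 3 N.
- wash_bottle: Loose white wash bottle with a blue cap, 60 mm across, 150 mm high, on the bench on the mixer's -y side; origin under its centre. Bystander.
- beaker: Loose glass beaker, 68 mm across, 85 mm high, on the bench on the mixer's clamp side, nearer the robot than the lever; origin under its centre. Bystander.
- tip_rack: Loose orange rack with blue tubes, 75 x 100 x 40 mm (52 mm with tubes), on the bench beyond the mixer's end stop; origin under its centre. Bystander.
Things that resemble listed ones, but are neither listed nor needed, are in the scene too. Leave any green or pink look-alike of the rack alone.

How it is judged (in metres and radians):
On the way, in this order (a step that is already met when the one before it is completed fails the run):
1. the rack is home against the end stop while the lever is still open (x of rack_center in the frame of mixer above 0.0365 m and z of rack_center in the frame of mixer below 0.102 m and value of joint clamp_lever below 0.3 rad), for 0.2 s.
2. the lever has snapped into lock (value of joint clamp_lever above 1.55 rad), for 0.2 s.
At the end, for the whole second after the job is handed in: the rack stands on the deck within 3.5 mm of the end stop, at rest; the lever is in lock (over 1.55 rad); the clamp's pad presses on the rack with more than 0.5 N (x of rack_center in the frame of mixer above 0.0365 m and z of rack_center in the frame of mixer below 0.102 m and value of joint clamp_lever above 1.55 rad and contact force between clamp_pad and rack above 0.5 N and linear speed of rack below 0.02 m/s); the robot touches nothing.
It fails at once if the rack is lifted more than 6 mm off the deck (z of rack_center in the frame of mixer above 0.1035 m).
It fails at once if the rack is tipped more than 0.15 rad (angle between rack_center's own z axis and vertical above 0.15 rad).
It fails at once if the wash bottle is moved more than 20 mm or tipped (distance of wash_bottle from where it was at the start of the episode above 0.02 m or angle between wash_bottle's own z axis and vertical above 0.3 rad).
It fails at once if the beaker is moved more than 20 mm or tipped (distance of beaker from where it was at the start of the episode above 0.02 m or angle between beaker's own z axis and vertical above 0.3 rad).
It fails at once if the orange rack is moved more than 20 mm or tipped (distance of tip_rack from where it was at the start of the episode above 0.02 m or angle between tip_rack's own z axis and vertical above 0.3 rad).
It also fails if it takes over 40 s, if anything falls off the work surface, if the arm or the gripper's body presses on something with over 40 N, if the wrist force passes 120 N, or if a joint passes its speed limit or range.

## Robot

A 6-joint arm with a two-finger parallel gripper is mounted at the origin on the work surface. World frame = base frame: x ahead of the robot, y to its left, z up, the work surface at z = 0. Lengths are in mm, angles in rad, forces in N, time in s.
With the tool pointing down it reaches from about 350 to 875 mm from the base axis. Payload 4.2 kg.
Tool frame: the origin (TCP) lies between the finger pads; the fingertips stand 22 mm ahead of it and the grasp point (between the pads) lies 3 mm ahead of it; z points along the fingers, y is the line along which they close (so a half turn about z gives the same grasp; the last joint's range is limited). The gripper opens to 87 mm and grips with 3 to 60 N. Pads are 19 mm wide; open, the fingers measure 117 mm over their backs; the gripper's body (75 mm by 190 mm) begins 51 mm behind the grasp point.
Start: joints at [-0.95, 0.385, 0.008, 0, -1.194, -0.259], TCP at [221.238, -584.511, 244.55] pointing down, gripper open.
Joint ranges: [-3.14, 3.14], [-1.21, 2.06], [-1.07, 1.41], [-3.16, 2.05], [-2.99, -0.16], [-3.1, 3.1]. Speed limits (rad/s): [2.79, 2.79, 3.14, 3.14, 3.14, 3.14].

## Interface

Orientations are given as a unit quaternion [w, x, y, z].
In Python, from bench import robot gives the robot as it stands. The module is installed in compiled form; this text tells all that it offers. Calls block until the motion is done:
- robot.movep(position, orientation): joint-space move of the TCP to a pose.
- robot.move_straight(position, ori=None, vel=150): straight line of the TCP; ori=None keeps the orientation; vel is the mean speed in mm/s.
- robot.movej(angles): joint-space move.
- robot.gripper_to(opening, f_grip=None): finger opening in mm; f_grip is the grip in N (None keeps the last); returns when the fingers have stopped.
- robot.pause(seconds).
- robot.solve_ik(position, orientation): joint angles nearest the present ones, or None.
- robot.state(): the state.
- robot.get_image(name): name is "side" or "top"; returns the picture (480x640x3 uint8, red, green, blue); there is no depth.
- robot.camera_params(name): a dict with "fx", "fy", "cx", "cy" (pixels), "world_to_cam" (4x4, takes a point from world to camera coordinates). Camera axes: x right, y up, looking along -z (the intrinsics and any distortion apply to the point x, -y, -z); pixel columns grow to the right and rows downward; lengths in mm; the calibration is good to about 2 mm. A picture is of the moment at which its call begins. camera_params takes no time and is no camera call.
A pose or a line that the arm cannot do raises robot.PlanningError and nothing moves.
- robot.hand_in(): hands the job in; it is judged then, once.
The state is a dict: "time_s": time; "joint_positions": joint angles; "joint_vel": joint speeds; "tau": joint torques, N m; "tcp_pos": TCP position; "ee_rot": TCP orientation; "wrist_force": force on the tool from outside, world axes, zero at the start; "moment": the same for the moment, N m; "grip_width": finger opening in mm; "gripper_force": force on a finger pad.
Only numpy, scipy, OpenCV 4.12 (cv2) and the standard library are available. Lean on these libraries where they do the work, as an engineer would, in place of code of your own. Each camera call takes 0.05 s, during which the arm holds its last target. There are 200 camera calls.

## Working session

There is one attempt and no reset: what is moved stays moved. The work goes in short steps, each a Python script; the robot and the scene stay as the last script left them, time stands still between calls to the robot, and variables do not carry over. Pictures are saved under pics/ and viewed, at most 10 in all, crops included, and the job is handed in when it is done.

```bash
mkdir -p pics
python3 - <<'E'
from bench import robot
import cv2,numpy as np
for n in("top","side"):
    cv2.imwrite(f"pics/{n}0.png",robot.get_image(n)[:,:,::-1]); p=robot.camera_params(n); print({k:(np.round(v,3).tolist() if hasattr(v,'__len__') and not isinstance(v,str) else v) for k,v in p.items()})
s=robot.state();print(s["tcp_pos"],s["ee_rot"],s["time_s"])
E
```

```text
{'fx': 437.2908245810013, 'fy': 437.2908245810013, 'cx': 320.47885352069477, 'cy': 233.2462530029072, 'world_to_cam': [[-0.134, -0.991, -0.006, 24.028], [0.963, -0.131, 0.234, -666.589], [-0.233, 0.025, 0.972, -759.646], [0.0, 0.0, 0.0, 1.0]]}
{'fx': 575.247689042049, 'fy': 575.247689042049, 'cx': 319.3326870599467, 'cy': 243.41908684851336, 'world_to_cam': [[-0.781, -0.624, -0.005, 457.382], [0.348, -0.442, 0.827, -378.825], [-0.518, 0.645, 0.562, -829.416], [0.0, 0.0, 0.0, 1.0]]}
[ 221.07950475 -584.07957572  243.59586968] [-2.32020015e-04 -1.79866318e-01  9.83690604e-01  9.21946396e-04] 0.1
```

View pics/top0.png

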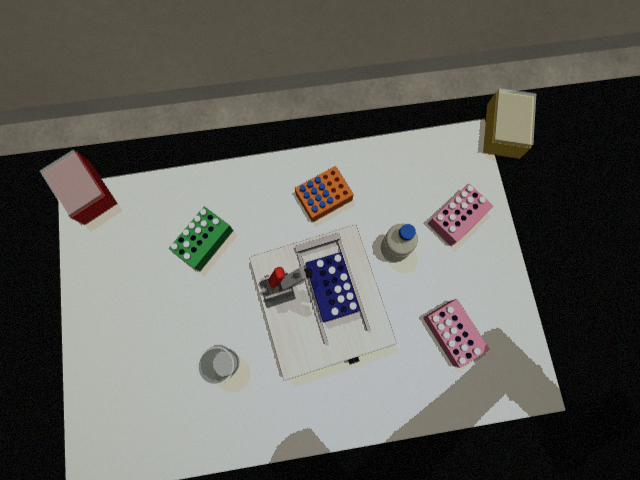

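View pics/side0.png

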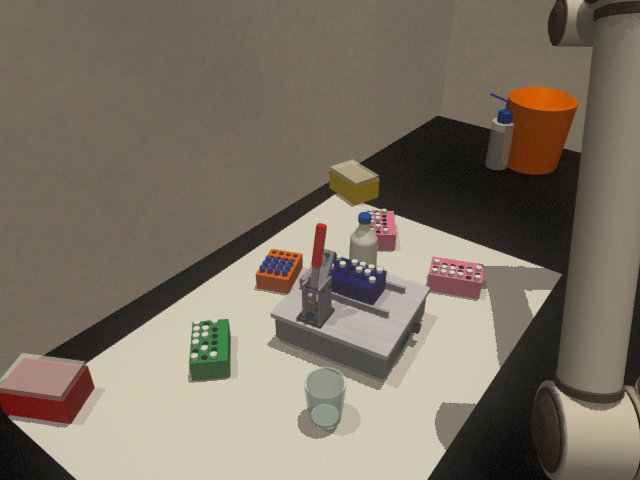

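The top view shows the navy rack at (332,287). Its look-alikes are green (201,238), pink (461,213), pink (457,333) and the orange tip rack (324,193). By the description I choose navy, which sits on the mixer with the red lever at (279,273). Next is one close crop of each view to get the corners.

Run:
```python
import cv2,numpy as np
a=cv2.imread("pics/top0.png")[215:390,240:405];b=cv2.imread("pics/side0.png")[210:380,265:440]
a=cv2.resize(a,None,fx=3.4,fy=3.4,interpolation=cv2.INTER_CUBIC);cv2.imwrite("pics/c1.png",a)
cv2.imwrite("pics/c2.png",cv2.resize(b,None,fx=3.4,fy=3.4,interpolation=cv2.INTER_CUBIC))
```

```text
(no output)
```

View pics/c1.png

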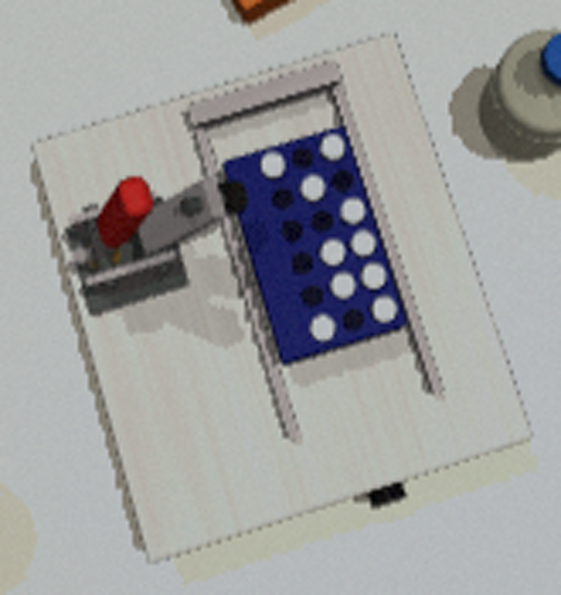

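View pics/c2.png

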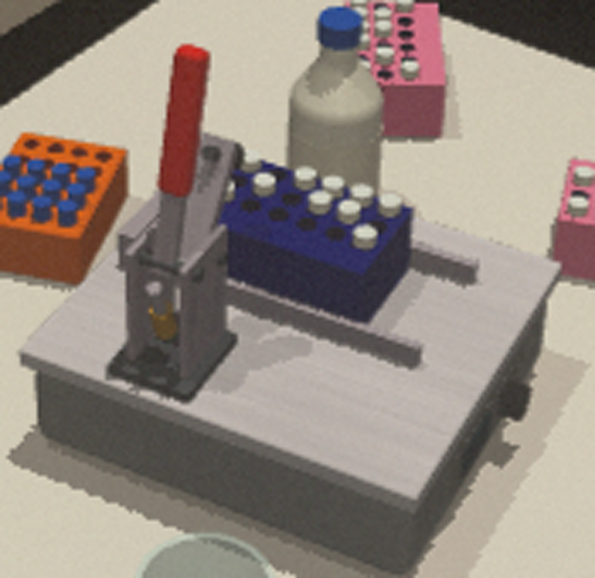

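The crops confirm the choice: the navy rack lies between the guides, short of the stop bar, with the red lever open on its left. The deck corners show clearly, so I fit the mixer pose and the rack's x from both views.

```bash
cat > h.py <<'E'
from bench import robot
import numpy as np
def proj(n,P):
    p=robot.camera_params(n);c=np.c_[P,np.ones(len(P))]@np.array(p["world_to_cam"]).T
    return np.c_[p["fx"]*c[:,0]/-c[:,2]+p["cx"],-p["fy"]*c[:,1]/-c[:,2]+p["cy"]]
def m2w(q,P):
    P=np.atleast_2d(np.array(P,float));c,s=np.cos(q[2]),np.sin(q[2])
    return np.c_[q[0]+c*P[:,0]-s*P[:,1],q[1]+s*P[:,0]+c*P[:,1],P[:,2]]
E
python3 - <<'E'
from h import *
from scipy.optimize import least_squares
T=np.array([[35,143],[397,36],[530,440],[148,562]])/3.4+[240,215]
TM=[[118,133,75],[118,-83,75],[-118,-83,75],[-118,133,75]]
S=np.array([[415,497],[20,357],[560,268]])/3.4+[265,210]
SM=[TM[3],TM[0],TM[2]]
R=np.array([[282,364],[402,326],[225,160],[343,128]])/3.4+[240,215]
def rk(x): return [[x-55,34,120],[x-55,-34,120],[x+55,34,120],[x+55,-34,120]]
f=lambda q:np.r_[(proj("top",m2w(q,TM))-T).ravel(),(proj("side",m2w(q,SM))-S).ravel(),(proj("top",m2w(q,rk(q[3])))-R).ravel()]
r=least_squares(f,[650,0,0.2,0],loss="soft_l1");q=r.x;print(q.round(3),r.fun.round(1))
np.save("q.npy",q)
print("tip",m2w(q,[[40,74,261]]).round(0),"proj",proj("top",m2w(q,[[40,74,261]])),proj("side",m2w(q,[[40,74,261]])), (np.array([192,50])/3.4+[265,210]))
E
```

```text
[ 5.43585e+02 -7.40880e+01  1.58000e-01  1.19890e+01] [-1.7 -1.1 -0.2 -1.4  0.5  0.2 -1.8  0.3  0.6  1.2  0.2 -2.7  2.9 -1.2
 -0.3  0.3  1.7  0.  -1.2  0.4  0.3 -1. ]
tip [[571.   5. 261.]] proj [[279.90481369 271.39458544]] [[323.06112595 223.70715832]] [321.47058824 224.70588235]
```

```bash
cat >> h.py <<'E'
from scipy.spatial.transform import Rotation as Ro
q=np.load("q.npy")
def ori(t):
    y=np.array([-np.sin(q[2]),np.cos(q[2]),0]);z=np.array([np.sin(t)*np.cos(q[2]),np.sin(t)*np.sin(q[2]),-np.cos(t)])
    return Ro.from_matrix(np.c_[np.cross(y,z),y,z])
def tcp(tip,t):  # tip in mixer frame -> tcp world, quaternion
    o=ori(t);return m2w(q,tip)[0]-22*o.as_matrix()[:,2],o.as_quat(scalar_first=True)
def tip():  # fingertip in mixer frame
    s=robot.state();w=np.array(s["ee_rot"]);p=np.array(s["tcp_pos"])+22*Ro.from_quat(w,scalar_first=True).as_matrix()[:,2]
    c,n=np.cos(q[2]),np.sin(q[2]);d=p[:2]-q[:2];return np.array([c*d[0]+n*d[1],-n*d[0]+c*d[1],p[2]]).round(1)
def F():  # wrist force, mixer axes
    f=np.array(robot.state()["wrist_force"]);c,n=np.cos(q[2]),np.sin(q[2]);return np.array([c*f[0]+n*f[1],-n*f[0]+c*f[1],f[2]]).round(1)
E
python3 - <<'E'
from h import *
import cv2
t=0.3
robot.gripper_to(0)
robot.movep(*tcp([-75,0,230],t))
p,o=tcp([-75,0,93],t); robot.move_straight(p,o,vel=120)
print(tip(),F(),robot.state()["grip_width"],robot.state()["time_s"])
a=robot.get_image("side")[200:350,260:460];b=robot.get_image("top")[210:360,240:440]
cv2.imwrite("pics/p1.png",cv2.resize(np.vstack([a,b]),None,fx=2,fy=2,interpolation=cv2.INTER_CUBIC)[:,:,::-1])
E
```

```text
[-74.5  -0.1  93.6] [-0.2 -0.5  0.3] 0.34651525854556325 4.9167
```

View pics/p1.png

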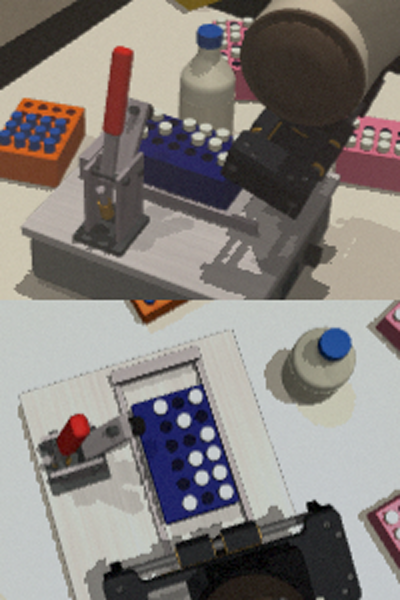

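The fingers are behind the rack, centred between the guides and clear of everything. I push in small steps and watch the force for the stop.

Run:
```python
from h import *
import cv2
t=0.3;x=-62
p,o=tcp([x,0,93],t);robot.move_straight(p,o,vel=60)
while x<-5:
    x+=2.0;p,o=tcp([x,0,93],t);robot.move_straight(p,o,vel=40);f=F();print(x,tip()[0],f,end=' ')
    if f[0]<-14:break
robot.pause(.25);print('\n',tip(),F(),robot.state()["time_s"])
a=robot.get_image("side")[200:350,260:460];b=robot.get_image("top")[210:360,240:440]
cv2.imwrite("pics/p2.png",cv2.resize(np.vstack([a,b]),None,fx=2,fy=2,interpolation=cv2.INTER_CUBIC)[:,:,::-1])
```

```text
-60.0 -60.0 [0.1 0.6 0. ] -58.0 -57.9 [-0.  -0.1 -0.2] -56.0 -55.9 [-0.4  0.8 -0. ] -54.0 -53.8 [ 0.7 -0.7  0.5] -52.0 -52.1 [-0.2 -0.3 -1. ] -50.0 -50.5 [-1.1  0.2  0.9] -48.0 -47.7 [-1.5  0.2 -1.1] -46.0 -45.6 [-0.9 -0.1 -1.1] -44.0 -43.7 [-0.2 -0.2 -0.5] -42.0 -41.7 [-0.1 -0.4 -0.7] -40.0 -39.7 [-0.8 -0.7 -0.2] -38.0 -37.7 [-1.   0.7 -0.7] -36.0 -35.7 [-1.4  0.1 -1. ] -34.0 -33.7 [-0.7 -0.1 -0. ] -32.0 -31.7 [-1.2 -0.7 -0.9] -30.0 -29.7 [-0.4  0.3 -0.5] -28.0 -27.7 [ 0.  -0.9 -0. ] -26.0 -25.7 [ 0.  -0.3 -0.7] -24.0 -24.8 [-4.2  0.2  2.7] -22.0 -24.6 [-8.2  0.7  5.8] -20.0 -24.4 [-13.7   1.2   9.1] -18.0 -24.2 [-16.2   1.7  13.3] 
 [-24.2  -0.2  91.4] [-16.6   1.5  13.7] 11.1333
```

View pics/p2.png

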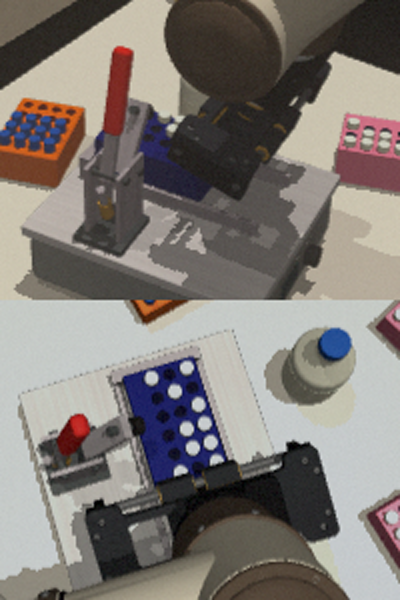

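The rack is against the stop: motion ended at tip x = -24, where I expected it, and the force climbed to 17 N. I back off and go to the rack side of the lever.

Run:
```python
from h import *
import cv2
p,o=tcp([-70,0,93],.3);robot.move_straight(p,o,vel=100)
p,o=tcp([-70,0,285],.3);robot.move_straight(p,o,vel=200)
robot.movep(*tcp([40,30,290],0))
p,o=tcp([40,30,225],0);robot.move_straight(p,o,vel=120)
print(tip(),F(),robot.state()["time_s"])
a=robot.get_image("side")[180:330,240:440];b=robot.get_image("top")[210:360,240:440]
cv2.imwrite("pics/p3.png",cv2.resize(np.vstack([a,b]),None,fx=2,fy=2,interpolation=cv2.INTER_CUBIC)[:,:,::-1])
```

```text
[ 40.1  29.7 226.3] [-0.4 -0.   0.9] 14.25
```

View pics/p3.png

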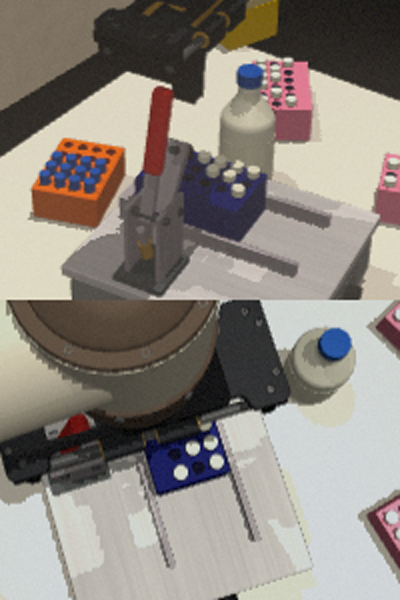

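The fingertips are on the lever's rack side, level with the upper grip, and the rack is still home. Now I push outward.

Run:
```python
from h import *
import cv2
for y in range(40,172,10):
    p,o=tcp([40,y,225],0);robot.move_straight(p,o,vel=70);f=F();print(y,tip(),f)
    if np.linalg.norm(f)>35: break
else:
    robot.pause(.3)
    p,o=tcp([40,150,225],0);robot.move_straight(p,o,vel=150)
    p,o=tcp([40,100,320],0);robot.move_straight(p,o,vel=200)
    robot.movep(*tcp([-160,-60,320],0))
print(F(),robot.state()["time_s"])
a=robot.get_image("side")[180:330,240:440];b=robot.get_image("top")[210:360,240:440]
cv2.imwrite("pics/p4.png",cv2.resize(np.vstack([a,b]),None,fx=2,fy=2,interpolation=cv2.INTER_CUBIC)[:,:,::-1])
```

```text
40 [ 40.2  40.6 225.4] [ 0.1  0.4 -0.8]
50 [ 40.1  50.5 225. ] [-0.1 -0.   0.3]
60 [ 40.   59.5 225.7] [-1.1 -5.   2.8]
70 [ 40.5  69.3 226.6] [-1.2 -4.5  5.7]
80 [ 40.7  79.7 226.1] [-0.4 -4.   4.4]
90 [ 40.3  90.1 225. ] [ 1.4 -2.3  2.7]
100 [ 40.1  99.9 224.8] [ 1.3 -2.5  1.9]
110 [ 39.8 110.2 224.2] [ 1.6 -2.4 -1.6]
120 [ 39.2 120.2 224.4] [-1.1 -2.2  0.3]
130 [ 39.9 130.5 225. ] [-1.3 -0.1 -0.2]
140 [ 40.2 140.7 225.1] [ 0.2 -0.5 -0.3]
150 [ 40.1 150.6 225. ] [-0.   0.3  0.3]
160 [ 40.  160.5 225. ] [ 0.8 -0.8  0. ]
170 [ 40.  170.4 225. ] [-0.2 -1.1 -0.5]
[ 1.4  0.2 -0.8] 20.7
```

View pics/p4.png

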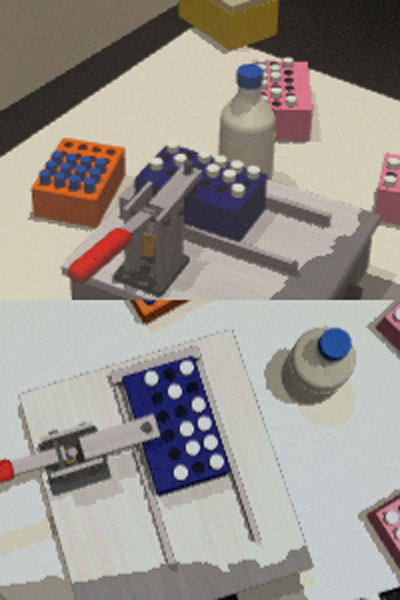

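The lever lies down in lock, the pad is on the rack's ledge, the rack is against the stop, and the arm is clear.

```bash
python3 -c "
from bench import robot
robot.pause(.3);print(robot.hand_in())"
```

```text
the job is handed in; nothing more can be done
None
```

The job is handed in with no verdict shown: the last picture has the rack home against the end stop, the lever locked, the pad on the ledge and the arm clear, but I could not measure the pad's force.

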